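# Find the worn-out colour pad and tag it

## Robot

A 6-joint arm with a two-finger parallel gripper is mounted at the origin on the work surface. World frame = base frame: x ahead of the robot, y to its left, z up, the work surface at z = 0. Lengths are in m, angles in rad, forces in N, time in s.
With the tool pointing down it reaches from about 0.4 to 0.825 m from the base axis. Payload 7 kg.
Tool frame: the origin (TCP) lies midway between the tips of the shut fingers; the grasp point (between the pads) lies behind it (arm.grip_depth is the z of the grasp point in the tool frame, in m); z points along the fingers, y is the line along which they close (so a half turn about z gives the same grasp; the last joint's range is limited). The gripper opens to 88 mm and grips with 3 to 60 N. Pads are 19 mm wide; open, the fingers measure 130 mm over their backs; the gripper's body (78 mm by 193 mm) begins 47 mm behind the grasp point.
Start: joints at [-0.972, 0.359, 0.012, 0, -1.224, -0.288], TCP at [0.206, -0.643, 0.196] pointing down, gripper open.
Joint ranges: [-3.07, 3.07], [-1.43, 2.12], [-1.02, 1.25], [-3.03, 1.67], [-3.05, -0], [-3.03, 3.03]. Speed limits (rad/s): [2.39, 2.39, 3.01, 3.14, 3.14, 3.14].

## Interface

Orientations are given as a unit quaternion [x, y, z, w].
In Python, from plant import arm, cams gives the robot as it stands. The module is installed in compiled form; this text tells all that it offers.
- The arm moves only by the tool jog_arm, never from a script. Its argument "moves" is a list that holds one entry, the list of rows, each a list of 7 numbers: the shift along the world's x, y, z in mm, then the turn, a rotation vector about the world's x, y, z in degrees, then the finger opening in mm, from 0 to 87.6. In form: [[[dx, dy, dz, wx, wy, wz, claw], ...]]. A call has exactly 10 rows; each row is the pose to reach, as a shift and turn from the pose commanded when the call began; what a row does not reach only later rows make up. A row lasts 1/12 s, in which the tool goes at most 41.7 mm and 7.16 degrees, less where a joint would pass 70% of its speed; a pose out of reach is approached as far as the arm can. A call with a gripper value outside its range is refused whole. The fingers move at their own pace and stop on an object; "force" is the grip in N (left out, the last holds). Time passes only in rows, so rows that repeat a pose let the fingers close, or fill a call up. It gives the time, the measured TCP pose, the force, the opening and the grip force at its end, in the units of the state.
- arm.observe(): the state, without advancing time (a new reading comes with each control period).
- cams.get_image(name): name is "side" or "top" or "wrist"; returns the picture (420x560x3 uint8, blue, green, red); there is no depth.
- cams.camera_params(name): a dict with "fovy" (degrees; the focal length in pixels is half the picture's height over the tangent of half this angle, whatever the lens; pixels are square), "cx", "cy" (the principal point, pixels), "R" (3x3) and "t" (3): a world point X has camera coordinates R X + t; the wrist camera has in their place "tool_from_camera" (4x4, takes a point from camera to tool coordinates, whose origin is the TCP and whose axes are the flange's). Camera axes: x right, y down, z forward; pixel columns grow to the right and rows downward; lengths in m; the calibration is good to about 2 mm. A picture is of the moment at which its call begins: read the wrist's pose just before it. camera_params takes no time and is no camera call.
- arm.sign_off(): hands the job in; it is judged then, once.
The state is a dict: "t": time; "joints": joint angles; "qvel": joint speeds; "effort": joint torques, N m; "tcp_pos": TCP position; "eef_rot": TCP orientation; "force": force on the tool from outside, world axes, zero at the start; "moment": the same for the moment, N m; "grip_width": opening from 0.0 (shut) to 1.0 (fully open); "grip_force": force on a finger pad.
Only numpy, scipy, OpenCV 4.12 (cv2) and the standard library are available. Lean on these libraries where they do the work, as an engineer would, in place of code of your own. Each camera call takes 0.05 s, during which the arm holds its last target. There are 200 camera calls.

## Task

One of the three sprung colour pads on the bench has tired springs and has gone softer than the other two. Feel them out with closed fingertips, working along the row from the robot's left to its right and pressing each pad at least 5 mm down, then push the white service tag of the softest one down until it lies flat. Let the pads spring back up, leave the other two tags up, and do not shift or pick up anything else on the bench.

Things in the scene. Friction and masses are not known exactly. Their poses are not given: they have to be found in the camera images.
- tray_a: One of three identical-looking sprung colour pads side by side, in any order, screwed to the bench: wooden base 130 (x) by 150 (y) mm, steel rim to 30 mm high, pad above, tag on the front edge. Origin at the underside's centre on the bench; z up, -x out of the front, roughly to the robot. The tag's hinge axis runs along y, 74 mm in front of the origin, 24 mm up.
- pad_a (a joint): How far the pad of tray_a is pressed down, m: within 1 mm of 0 at rest, 0.014 at its stop; it springs back. The depth grows steadily with force: 10 mm down takes about 2 N on the softest of the three and 5 to 8 N on the others. The pad does not tilt.
- pad_a_top (a point): Centre of the blue felt face (94 by 86 mm, level) of the pad of tray_a, 66 mm above the bench at rest; it moves with the pad. The felt lies on a wooden plate 100 by 124 mm, 8 mm lower; four bolt heads stand in the plate's corners, lower than the felt.
- tag_a (a joint): Angle of the service tag of tray_a, rad: at 0 it slopes up at 46 degrees (0.80 rad) above level, towards the front of the tray (-x of the tray) away from the pad; 0.80 is pushed down, lying level against its stop. A stiff hinge (about 0.05 N m) keeps it where it is left. It starts between 0 and 0.15.
- tag_a_mid (a point): Point in the middle of the thickness of the tag of tray_a, on its centre line, 40 mm from the hinge axis; moves with the tag. The tag is a white plate 36 mm wide and 3 mm thick with a round end 63 mm from the hinge axis; its upper face looks towards the pad and up.
- tray_b: One of three identical-looking sprung colour pads side by side, in any order, screwed to the bench: wooden base 130 (x) by 150 (y) mm, steel rim to 30 mm high, pad above, tag on the front edge. Origin at the underside's centre on the bench; z up, -x out of the front, roughly to the robot. The tag's hinge axis runs along y, 74 mm in front of the origin, 24 mm up.
- pad_b (a joint): How far the pad of tray_b is pressed down, m: within 1 mm of 0 at rest, 0.014 at its stop; it springs back. The depth grows steadily with force: 10 mm down takes about 2 N on the softest of the three and 5 to 8 N on the others. The pad does not tilt.
- pad_b_top (a point): Centre of the blue felt face (94 by 86 mm, level) of the pad of tray_b, 66 mm above the bench at rest; it moves with the pad. The felt lies on a wooden plate 100 by 124 mm, 8 mm lower; four bolt heads stand in the plate's corners, lower than the felt.
- tag_b (a joint): Angle of the service tag of tray_b, rad: at 0 it slopes up at 46 degrees (0.80 rad) above level, towards the front of the tray (-x of the tray) away from the pad; 0.80 is pushed down, lying level against its stop. A stiff hinge (about 0.05 N m) keeps it where it is left. It starts between 0 and 0.15.
- tag_b_mid (a point): Point in the middle of the thickness of the tag of tray_b, on its centre line, 40 mm from the hinge axis; moves with the tag. The tag is a white plate 36 mm wide and 3 mm thick with a round end 63 mm from the hinge axis; its upper face looks towards the pad and up.
- tray_c: One of three identical-looking sprung colour pads side by side, in any order, screwed to the bench: wooden base 130 (x) by 150 (y) mm, steel rim to 30 mm high, pad above, tag on the front edge. Origin at the underside's centre on the bench; z up, -x out of the front, roughly to the robot. The tag's hinge axis runs along y, 74 mm in front of the origin, 24 mm up.
- pad_c (a joint): How far the pad of tray_c is pressed down, m: within 1 mm of 0 at rest, 0.014 at its stop; it springs back. The depth grows steadily with force: 10 mm down takes about 2 N on the softest of the three and 5 to 8 N on the others. The pad does not tilt.
- pad_c_top (a point): Centre of the blue felt face (94 by 86 mm, level) of the pad of tray_c, 66 mm above the bench at rest; it moves with the pad. The felt lies on a wooden plate 100 by 124 mm, 8 mm lower; four bolt heads stand in the plate's corners, lower than the felt.
- tag_c (a joint): Angle of the service tag of tray_c, rad: at 0 it slopes up at 46 degrees (0.80 rad) above level, towards the front of the tray (-x of the tray) away from the pad; 0.80 is pushed down, lying level against its stop. A stiff hinge (about 0.05 N m) keeps it where it is left. It starts between 0 and 0.15.
- tag_c_mid (a point): Point in the middle of the thickness of the tag of tray_c, on its centre line, 40 mm from the hinge axis; moves with the tag. The tag is a white plate 36 mm wide and 3 mm thick with a round end 63 mm from the hinge axis; its upper face looks towards the pad and up.
- block_long: Bystander: loose wooden printing block, 60 by 100 mm, 60 mm high with its handle. Origin at its underside's centre.
- block_round: Bystander: loose round wooden printing block, 80 mm across, 62 mm high with its handle. Origin at its underside's centre.
- block_square: Bystander: loose wooden printing block, 66 mm square, 64 mm high with its handle. Origin at its underside's centre.
- dye_pot: Bystander: loose white pot, 60 mm across, 52 mm high. Origin at its underside's centre.
- gum_jar: Bystander: loose closed glass jar, 60 mm across, 55 mm high. Origin at its underside's centre.
- spatula: Bystander: loose spatula 200 mm long, lying on the bench.
- bottle_tall: Bystander: loose bottle, 68 mm across, 210 mm tall. Origin at its underside's centre.
- bottle_small: Bystander: loose white bottle, 56 mm across, 150 mm tall. Origin at its underside's centre.
Things that resemble listed ones, but are neither listed nor needed, are in the scene too. What is shaped like the tray_a but purple is not meant. Leave any purple look-alike of the tray_b alone.

How it is judged:
By the outcome, as a careful person would: the job done as asked, in the order asked, and still so for the second after the job is handed in, with the robot touching nothing.
It also fails if it takes over 58 s, if anything falls off the work surface, if the arm or the gripper's body presses on something with over 40 N, if the wrist force passes 120 N, or if a joint passes its speed limit or range.

## Working session

There is one attempt and no reset: what is moved stays moved. The work goes in short steps, Python scripts to look and compute and a tool call to move; the robot and the scene stay as the last step left them, time stands still between calls to the robot, and variables do not carry over. Pictures are saved under pics/ and viewed, at most 10 in all, crops included, and the job is handed in when it is done.

Besides the shell and the picture viewer there is one more tool, called after "Emit:" by a JSON object that holds its "api" and its "payload", one argument or row to a line. jog_arm: Moves the arm, as the interface text tells. Its arguments: {"type":"object","properties":{"moves":{"type":"array"},"force":{"type":"number"}},"required":["moves"]}

```bash
mkdir -p pics; python3 - <<'E'
from plant import arm,cams
import cv2
for n in ("top","side"):
    im=cams.get_image(n); cv2.imwrite(f"pics/{n}0.png",im)
    p=cams.camera_params(n); print(n,p)
print(arm.observe(), arm.grip_depth)
E
```

```text
top {'fovy': 43.63176569148556, 'cx': 274.0676722883591, 'cy': 197.34490831833932, 'R': array([[ 0.00536755, -0.99992492,  0.01101523],
       [-0.98262979, -0.00731744, -0.18543233],
       [ 0.18549901, -0.00982858, -0.9825953 ]]), 't': array([-0.07564528,  0.52911991,  1.61860415])}
side {'fovy': 49.07556926323783, 'cx': 279.4624673464238, 'cy': 208.26630547082817, 'R': array([[-0.77406529, -0.63308257,  0.00542034],
       [-0.34965915,  0.42035696, -0.83728042],
       [ 0.52778917, -0.65000499, -0.54674684]]), 't': array([0.35787193, 0.26244261, 1.06640991])}
{'t': 0.1, 'joints': array([-9.71915275e-01,  3.59322433e-01,  1.11620714e-02, -2.97239025e-04,
       -1.22413717e+00, -2.88103386e-01]), 'qvel': array([-0.00055962, -0.00113867,  0.00208454,  0.00152655,  0.00190022,
       -0.00040876]), 'effort': array([-8.82161476e-04, -5.84164131e+01,  2.93751687e+01,  7.01550320e+00,
        1.01953375e-02, -4.88337776e-05]), 'tcp_pos': array([ 0.20623022, -0.64220905,  0.19551888]), 'eef_rot': array([-1.54714224e-01,  9.87958970e-01,  7.37948178e-04, -1.95857844e-04]), 'force': array([ 0.27013151, -0.44372582, -0.16545002]), 'moment': array([-0.00843165, -0.00603133,  0.04334747]), 'grip_force': 0.0, 'grip_width': 1.0010766103815656} -0.0188
```

View pics/top0.png

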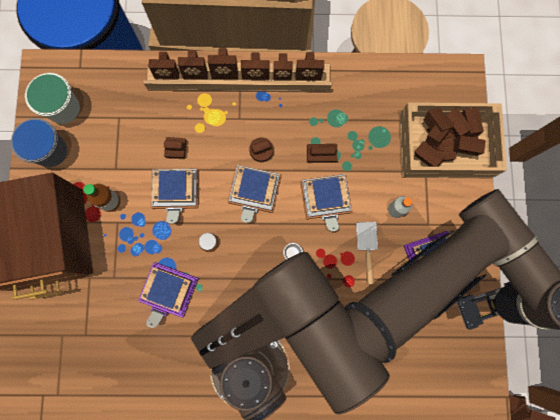

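View pics/side0.png

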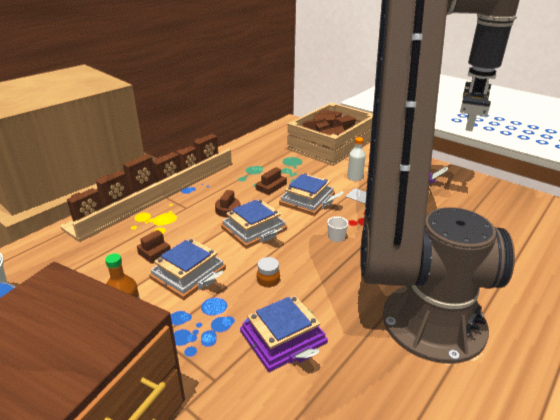

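The top view shows three steel-rimmed pads with felt at about (175,188), (255,188) and (327,196). Their tags are at (174,215), (248,214) and (333,223). The purple look-alikes are at (167,290) and near (430,245). The pot is at about (292,251), the jar at (208,241) and the small bottle at (400,206). The side view agrees.

```bash
cat > h.py <<'E'
import cv2,numpy as np
from plant import arm,cams
def ray(n,uv,z):
    p=cams.camera_params(n);f=210/np.tan(np.radians(p["fovy"]/2))
    d=p["R"].T@np.array([(uv[0]-p["cx"])/f,(uv[1]-p["cy"])/f,1]);o=-p["R"].T@p["t"]
    return o+d*(z-o[2])/d[2]
def proj(n,X):
    p=cams.camera_params(n);f=210/np.tan(np.radians(p["fovy"]/2))
    c=p["R"]@np.array(X)+p["t"];return np.array([f*c[0]/c[2]+p["cx"],f*c[1]/c[2]+p["cy"]])
E
python3 - <<'E'
from h import *
im=cv2.imread("pics/top0.png");hsv=cv2.cvtColor(im,cv2.COLOR_BGR2HSV)
def blobs(m,lo,hi):
    m=cv2.morphologyEx(m,cv2.MORPH_OPEN,np.ones((2,2),np.uint8))
    n,l,s,c=cv2.connectedComponentsWithStats(m)
    return [(c[i],(l==i)) for i in range(1,n) if lo<s[i][4]<hi and 140<c[i][0]<420 and 130<c[i][1]<270]
for c,m in blobs(cv2.inRange(hsv,(100,80,40),(125,255,255)),300,3000):
    cn=max(cv2.findContours(m.astype(np.uint8),0,2)[0],key=cv2.contourArea)
    w=np.array([ray("top",q[0],.066)[:2] for q in cn],np.float32)
    r=cv2.minAreaRect(w); print("felt",c.round(1),ray("top",c,.066).round(4),"rect",r)
for c,m in blobs(cv2.inRange(hsv,(0,0,150),(180,60,255)),30,600):
    ys,xs=np.nonzero(m); print("white",c.round(1),len(xs),xs.min(),xs.max(),ys.min(),ys.max(),ray("top",c,.05).round(4))
E
python3 -c "
import cv2
for i,(a) in enumerate([1]):
    im=cv2.imread('pics/top0.png')[130:270,140:420];cv2.imwrite('pics/crop.png',cv2.resize(im,None,fx=2.8,fy=2.8,interpolation=cv2.INTER_CUBIC))"
```

```text
felt [254.6 185.7] [ 0.5636 -0.0105  0.066 ] rect ((0.5637655258178711, -0.010558020323514938), (0.08157563209533691, 0.0904906615614891), 78.05197143554688)
felt [172.7 185.5] [0.5622 0.248  0.066 ] rect ((0.5624142289161682, 0.2479257881641388), (0.08710839599370956, 0.08222352713346481), 0.45851045846939087)
felt [328.2 193.8] [ 0.5392 -0.243   0.066 ] rect ((0.539812445640564, -0.24297919869422913), (0.09067250043153763, 0.08202217519283295), 8.619572639465332)
felt [147.1 248.7] [0.3624 0.3186 0.066 ] rect ((0.3642095625400543, 0.3196580708026886), (0.04152720421552658, 0.09297987073659897), 7.5176262855529785)
white [319.6 206.5] 205 305 351 184 216 [ 0.501 -0.217  0.05 ]
white [250.9 204.1] 142 230 272 198 209 [0.5073 0.0011 0.05  ]
white [400.6 206.3] 119 396 407 198 213 [ 0.5036 -0.4746  0.05  ]
white [173.  204.8] 129 153 196 203 206 [0.5031 0.2473 0.05  ]
white [247.8 216.3] 127 242 254 210 222 [0.4681 0.0102 0.05  ]
white [173.1 217.1] 125 168 179 212 223 [0.4637 0.2454 0.05  ]
white [332.9 224.5] 143 326 339 216 231 [ 0.4438 -0.2583  0.05  ]
white [367.4 236.3] 548 357 378 223 250 [ 0.4072 -0.3663  0.05  ]
white [207.9 242. ] 228 200 216 234 250 [0.3861 0.1339 0.05  ]
white [292.3 252.5] 104 287 299 248 258 [ 0.3549 -0.1302  0.05  ]
```

View pics/crop.png

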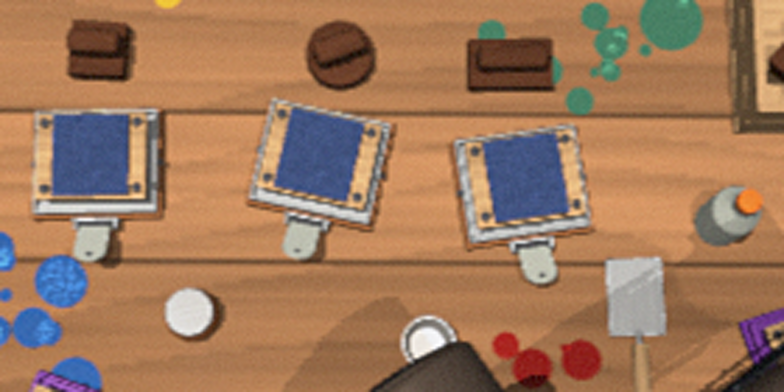

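Emit:
{"api": "jog_arm", "payload": {
  "moves": [
    [[155,390,0,0,0,-18,0],[155,390,0,0,0,-18,0],[155,390,0,0,0,-18,0],[155,390,0,0,0,-18,0],[155,390,0,0,0,-18,0],[155,390,0,0,0,-18,0],[155,390,0,0,0,-18,0],[155,390,0,0,0,-18,0],[155,390,0,0,0,-18,0],[155,390,0,0,0,-18,0]]
  ],
  "force": 20
}}

```text
t: 0.93
tcp_pos: [0.36, -0.2541, 0.1963]
eef_rot: [0.002, 1.0, 0.0, 0.0]
force: [1.6, 0.1, -0.4]
grip_width: 0.3
grip_force: 0.0
```

Emit:
{"api": "jog_arm", "payload": {
  "moves": [
    [[150,375,0,0,0,0,0],[150,375,0,0,0,0,0],[150,375,0,0,0,0,0],[150,375,0,0,0,0,0],[150,375,0,0,0,0,0],[150,375,0,0,0,0,0],[150,375,0,0,0,0,0],[150,375,0,0,0,0,0],[150,375,0,0,0,0,0],[150,375,0,0,0,0,0]]
  ]
}}

```text
t: 1.77
tcp_pos: [0.5108, 0.1222, 0.1961]
eef_rot: [0.001, 1.0, 0.0, 0.0]
force: [0.4, -0.0, 0.0]
grip_width: 0.007
grip_force: 0.0
```

Emit:
{"api": "jog_arm", "payload": {
  "moves": [
    [[40,100,-20,0,0,0,0],[50,127,-50,0,0,0,0],[50,127,-80,0,0,0,0],[50,127,-110,0,0,0,0],[50,127,-110,0,0,0,0],[50,127,-110,0,0,0,0],[50,127,-110,0,0,0,0],[50,127,-110,0,0,0,0],[50,127,-110,0,0,0,0],[50,127,-110,0,0,0,0]]
  ]
}}

```text
t: 2.6
tcp_pos: [0.5608, 0.2459, 0.0884]
eef_rot: [0.002, 1.0, 0.001, 0.001]
force: [-0.4, -0.2, -0.3]
grip_width: 0.0
grip_force: 0.0
```

```bash
python3 - <<'E'
from h import *
print(arm.observe())
for n in("top","side","wrist"): cv2.imwrite(f"pics/{n}1.png",cams.get_image(n))
a=cv2.imread("pics/side1.png");b=cv2.imread("pics/wrist1.png");t=cv2.imread("pics/top1.png")
cv2.imwrite("pics/j1.png",np.hstack([cv2.resize(a[140:340,120:380],(400,308)),cv2.resize(b,(400,300))[0:300].repeat(1,0) if 0 else cv2.resize(b,(400,308))]))
E
```

```text
{'t': 2.6, 'joints': array([ 7.32007207e-01,  3.43301774e-01, -2.75043609e-01,  2.37682220e-04,
       -9.49412780e-01, -2.30683606e+00]), 'qvel': array([ 0.00044649,  0.00313848, -0.00370742, -0.00442721,  0.00327367,
       -0.00182822]), 'effort': array([ 1.28966952e-01, -5.23249698e+01,  2.52248365e+01,  5.95833912e+00,
       -8.46335082e-02,  2.53270533e-03]), 'tcp_pos': array([0.56080199, 0.24594317, 0.08835051]), 'eef_rot': array([1.94722229e-03, 9.99996946e-01, 9.45753734e-04, 1.19269234e-03]), 'force': array([-0.43766568, -0.18191479, -0.34780277]), 'moment': array([0.00938204, 0.05301664, 0.0255307 ]), 'grip_force': 0.0, 'grip_width': 0.0004482091081834236}
```

View pics/j1.png

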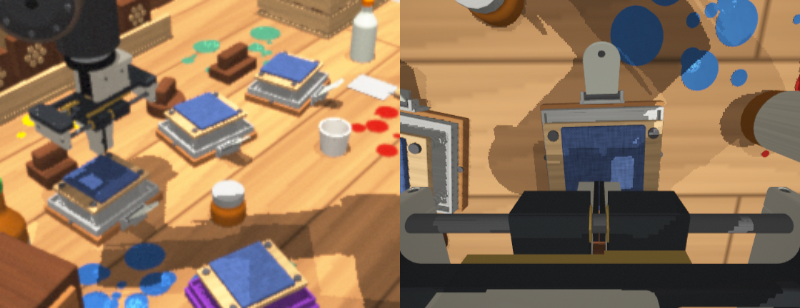

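The left pad is right under the closed fingers, at crop (100,180), and its tag is up. The wrist view confirms it. Next I press it to about 10 mm.

Emit:
{"api": "jog_arm", "payload": {
  "moves": [
    [[0,0,-10,0,0,0,0],[0,0,-16,0,0,0,0],[0,0,-21,0,0,0,0],[0,0,-26,0,0,0,0],[0,0,-30,0,0,0,0],[0,0,-32,0,0,0,0],[0,0,-32,0,0,0,0],[0,0,-32,0,0,0,0],[0,0,-32,0,0,0,0],[0,0,-32,0,0,0,0]]
  ]
}}

```text
t: 3.58
tcp_pos: [0.5603, 0.2462, 0.0547]
eef_rot: [0.002, 1.0, 0.0, 0.0]
force: [0.3, -0.6, -0.0]
grip_width: 0.005
grip_force: 0.0
```

```bash
cat >> h.py <<'E'
def feel(n=6):
    F=[];Z=[]
    for i in range(n):
        o=arm.observe();F.append(o["force"]);Z.append(o["tcp_pos"]);cams.get_image("top")
    print("F",np.mean(F,0).round(2),"sd",np.std(F,0).round(2),"tcp",np.mean(Z,0).round(4),o["t"])
E
python3 -c "
from h import *
feel()"
```

```text
F [-0.22 -0.17 -0.21] sd [0.33 0.4  0.4 ] tcp [0.5602 0.2461 0.0546] 3.8333
```

```bash
python3 - <<'E'
from h import *
for n in("top","side","wrist"): cv2.imwrite(f"pics/{n}2.png",cams.get_image(n))
a=cv2.imread("pics/side2.png");b=cv2.imread("pics/wrist2.png")
cv2.imwrite("pics/j2.png",np.hstack([cv2.resize(a[180:310,120:260],(400,371)),cv2.resize(b,(400,371))]))
print(proj("side",[.560,.246,.0547]), proj("top",[.560,.246,.0547]))
print({k:arm.observe()[k] for k in("effort","force","moment","tcp_pos")})
E
```

```text
[188.79159611 257.02332148] [173.94424244 186.92511398]
{'effort': array([ 2.68666681e-04, -5.45403457e+01,  2.39758694e+01,  5.66020533e+00,
       -8.40125419e-02, -4.47036950e-05]), 'force': array([-0.31330414, -0.15538341, -0.12757694]), 'moment': array([-0.00344013, -0.09059937, -0.01058293]), 'tcp_pos': array([0.56006958, 0.24603541, 0.05438413])}
```

View pics/j2.png

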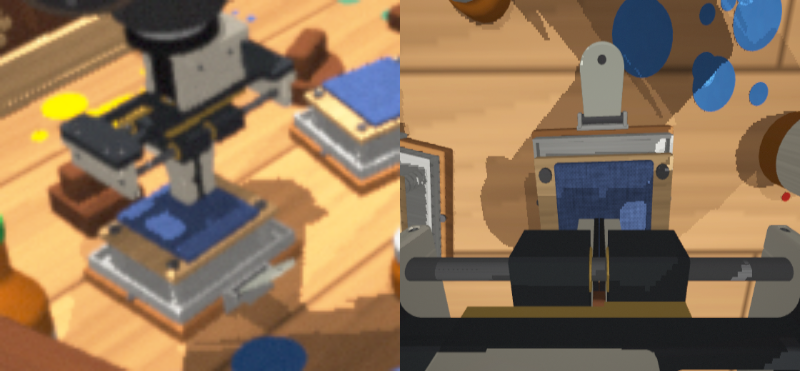

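```bash
python3 - <<'E'
from h import *
for i in "012":
    for n,(x0,x1,y0,y1) in {"side":(140,235,225,290),"wrist":(150,420,100,420),"top":(145,205,165,206)}.items():
        if n=="wrist" and i=="0": continue
        im=cv2.imread(f"pics/{n}{i}.png")[y0:y1,x0:x1]
        m=cv2.inRange(cv2.cvtColor(im,cv2.COLOR_BGR2HSV),(100,80,40),(125,255,255))
        k,l,s,c=cv2.connectedComponentsWithStats(m);j=1+s[1:,4].argmax()
        ys,xs=np.nonzero(l==j); print(i,n,"low",ys.max()+y0,"left",xs.min()+x0,"right",xs.max()+x0,"top",ys.min()+y0,len(xs))
a,b=cv2.imread("pics/side1.png"),cv2.imread("pics/side2.png")
for nm,(x0,x1,y0,y1) in {"tag":(205,240,265,290),"plate":(150,205,262,285)}.items():
    print(nm,np.abs(a[y0:y1,x0:x1].astype(int)-b[y0:y1,x0:x1]).mean(), cv2.phaseCorrelate(*[cv2.cvtColor(q[y0:y1,x0:x1],6).astype(np.float32) for q in(a,b)]))
# predicted corners of felt, front-left/right for rest and -11
for z in(.066,.055): print(z,[proj("side",[.5624+dx,.248+dy,z]).round(1).tolist() for dx in(-.047,.047) for dy in(.043,-.043)])
E
```

```text
0 side low 270 left 161 right 209 top 241 792
0 top low 198 left 159 right 185 top 171 733
1 side low 270 left 161 right 209 top 241 792
1 wrist low 285 left 225 right 342 top 171 9252
1 top low 198 left 159 right 184 top 188 241
2 side low 270 left 161 right 209 top 245 674
2 wrist low 289 left 216 right 354 top 182 9587
2 top low 198 left 159 right 184 top 190 173
tag 7.422857142857143 ((-0.4006970761648816, 1.1927064885530765), 0.9425243282318115)
plate 7.369433465085639 ((-0.16027983339229124, 0.23874637323062053), 0.93352001077599)
0.066 [[186.5, 270.0], [212.4, 252.8], [161.7, 254.3], [187.6, 238.6]]
0.055 [[187.0, 273.4], [212.7, 256.2], [162.3, 257.7], [188.1, 241.9]]
```

The felt has not moved between the pictures (lowest row 270 in both), so the tips still seem to be above it. I will go lower while watching the force.

Emit:
{"api": "jog_arm", "payload": {
  "moves": [
    [[0,0,-2,0,0,0,0],[0,0,-4,0,0,0,0],[0,0,-6,0,0,0,0],[0,0,-7,0,0,0,0],[0,0,-8,0,0,0,0],[0,0,-9,0,0,0,0],[0,0,-10,0,0,0,0],[0,0,-10,0,0,0,0],[0,0,-10,0,0,0,0],[0,0,-10,0,0,0,0]]
  ]
}}

```text
t: 4.87
tcp_pos: [0.5601, 0.2461, 0.0444]
eef_rot: [0.002, 1.0, 0.0, 0.0]
force: [-0.0, -0.4, -0.4]
grip_width: 0.01
grip_force: 0.0
```

```bash
cat >> h.py <<'E'
def tipz(): # wrist cam geometry sanity
    p=cams.camera_params("wrist");T=np.linalg.inv(p["tool_from_camera"]);f=210/np.tan(np.radians(p["fovy"]/2))
    for z in(0,-.02): 
        c=T@[0,0,z,1];print("wrist px of tool z",z,(f*c[0]/c[2]+p["cx"]).round(1),(f*c[1]/c[2]+p["cy"]).round(1))
def low(x0=140,x1=235,y0=225,y1=290):
    im=cams.get_image("side");im=im[y0:y1,x0:x1]
    m=cv2.inRange(cv2.cvtColor(im,cv2.COLOR_BGR2HSV),(100,80,40),(125,255,255))
    k,l,s,c=cv2.connectedComponentsWithStats(m);j=1+s[1:,4].argmax()
    ys,xs=np.nonzero(l==j);print("felt low",ys.max()+y0,"left",xs.min()+x0,"n",len(xs))
E
python3 -c "
from h import *
feel(4);tipz();low()"
```

```text
F [-0.05 -0.92 -0.14] sd [0.39 0.4  0.56] tcp [0.5601 0.2461 0.0445] 5.0167
wrist px of tool z 0 278.0 240.3
wrist px of tool z -0.02 277.9 253.5
felt low 270 left 161 n 608
```

```bash
python3 - <<'E'
from h import *
for n in("top","side","wrist"): cv2.imwrite(f"pics/{n}3.png",cams.get_image(n))
a=cv2.imread("pics/side3.png");b=cv2.imread("pics/wrist3.png");t=cv2.imread("pics/side1.png")
R=lambda q:cv2.resize(q[200:300,140:240],(400,400),interpolation=cv2.INTER_NEAREST)
cv2.imwrite("pics/j3.png",np.hstack([R(a),cv2.resize(b[180:420,140:420],(400,400))]))
E
```

```text
(no output)
```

View pics/j3.png

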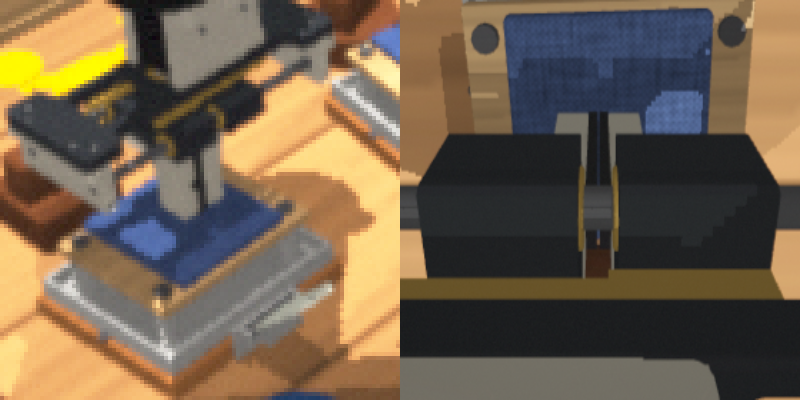

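The tips are at about crop (195,218) and look just above the felt, so the true tip sits roughly 17–20 mm higher than the reported TCP. I will continue down in small steps.

Emit:
{"api": "jog_arm", "payload": {
  "moves": [
    [[0,0,-1,0,0,0,0],[0,0,-2,0,0,0,0],[0,0,-3,0,0,0,0],[0,0,-4,0,0,0,0],[0,0,-5,0,0,0,0],[0,0,-6,0,0,0,0],[0,0,-6,0,0,0,0],[0,0,-6,0,0,0,0],[0,0,-6,0,0,0,0],[0,0,-6,0,0,0,0]]
  ]
}}

```text
t: 6.1
tcp_pos: [0.5601, 0.2461, 0.0384]
eef_rot: [0.002, 1.0, 0.0, 0.0]
force: [0.0, -1.2, 0.2]
grip_width: 0.008
grip_force: 0.0
```

```bash
python3 -c "
from h import *
feel(5);low()"
```

```text
F [-0.33 -0.15  0.18] sd [0.54 0.71 0.17] tcp [0.5601 0.2461 0.0384] 6.3
felt low 270 left 161 n 566
```

Emit:
{"api": "jog_arm", "payload": {
  "moves": [
    [[0,0,-1,0,0,0,0],[0,0,-2,0,0,0,0],[0,0,-3,0,0,0,0],[0,0,-4,0,0,0,0],[0,0,-5,0,0,0,0],[0,0,-6,0,0,0,0],[0,0,-6,0,0,0,0],[0,0,-6,0,0,0,0],[0,0,-6,0,0,0,0],[0,0,-6,0,0,0,0]]
  ]
}}

```text
t: 7.23
tcp_pos: [0.5601, 0.246, 0.0325]
eef_rot: [0.002, 1.0, 0.0, 0.0]
force: [-1.6, 0.0, 3.2]
grip_width: 0.007
grip_force: 1.5
```

```bash
python3 -c "
from h import *
feel(5);low()"
```

```text
F [-1.1  -0.11  3.35] sd [0.39 0.36 0.44] tcp [0.5601 0.246  0.0324] 7.4333
felt low 271 left 161 n 542
```

Emit:
{"api": "jog_arm", "payload": {
  "moves": [
    [[0,0,-1,0,0,0,0],[0,0,-2,0,0,0,0],[0,0,-3,0,0,0,0],[0,0,-4,0,0,0,0],[0,0,-5,0,0,0,0],[0,0,-5,0,0,0,0],[0,0,-5,0,0,0,0],[0,0,-5,0,0,0,0],[0,0,-5,0,0,0,0],[0,0,-5,0,0,0,0]]
  ]
}}

```text
t: 8.37
tcp_pos: [0.5601, 0.246, 0.0275]
eef_rot: [0.002, 1.0, 0.0, 0.0]
force: [-1.3, -0.4, 5.1]
grip_width: 0.008
grip_force: 2.6
```

```bash
python3 - <<'E'
from h import *
feel(5);low()
for n in("side","wrist"): cv2.imwrite(f"pics/{n}4.png",cams.get_image(n))
a=cv2.imread("pics/side4.png");t=cv2.imread("pics/side1.png")
R=lambda q:cv2.resize(q[200:300,140:240],(400,400),interpolation=cv2.INTER_NEAREST)
cv2.imwrite("pics/j4.png",np.hstack([R(t),R(a)]))
E
```

```text
F [-1.48 -0.23  5.16] sd [0.47 0.2  0.28] tcp [0.5601 0.246  0.0275] 8.5667
felt low 273 left 162 n 541
```

View pics/j4.png

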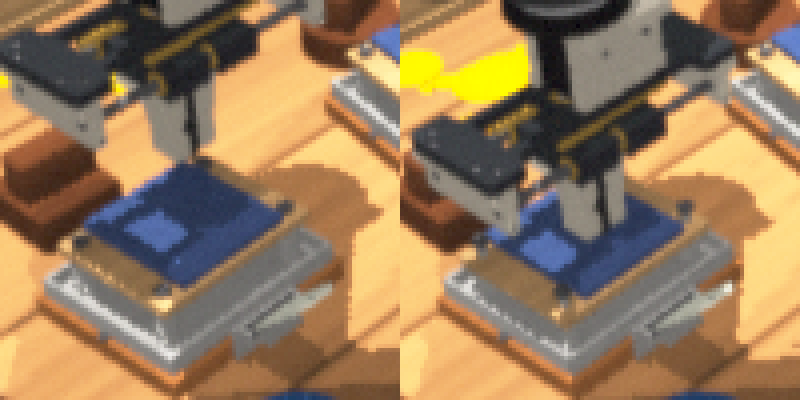

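The left pad is down about 10 mm (felt edge row 270 → 273, where the calibration predicts 273.4 for 11 mm). It takes about 5.2 N, so it is stiff, and contact comes at a reported z of about 39 mm. Next is the middle pad.

Emit:
{"api": "jog_arm", "payload": {
  "moves": [
    [[0,0,40,0,0,0,0],[0,0,60,0,0,0,0],[3,-40,60,0,0,0,0],[3,-80,60,0,0,0,0],[3,-120,60,0,0,0,0],[3,-160,60,0,0,0,0],[3,-200,60,0,0,0,0],[3,-240,60,0,0,0,0],[3,-256,50,0,0,0,0],[3,-256,30,0,0,0,0]]
  ]
}}

```text
t: 9.6
tcp_pos: [0.5642, -0.0131, 0.0588]
eef_rot: [0.003, 1.0, 0.0, 0.002]
force: [1.2, 0.2, -0.3]
grip_width: 0.006
grip_force: 0.0
```

```bash
python3 -c "
from h import *
feel(3);cv2.imwrite('pics/side5.png',cams.get_image('side'))"
```

```text
F [-0.45  0.39 -1.62] sd [1.24 0.54 1.85] tcp [ 0.562  -0.0123  0.0556] 9.7
```

Emit:
{"api": "jog_arm", "payload": {
  "moves": [
    [[0,0,-15,0,0,0,0],[0,0,-19,0,0,0,0],[0,0,-21,0,0,0,0],[0,0,-23,0,0,0,0],[0,0,-25,0,0,0,0],[0,0,-27,0,0,0,0],[0,0,-28,0,0,0,0],[0,0,-29,0,0,0,0],[0,0,-29,0,0,0,0],[0,0,-29,0,0,0,0]]
  ]
}}

```text
t: 10.63
tcp_pos: [0.5634, -0.0095, 0.0289]
eef_rot: [0.002, 1.0, 0.0, 0.0]
force: [-3.2, 3.8, 6.3]
grip_width: -0.001
grip_force: 3.1
```

```bash
python3 -c "
from h import *
feel(5);cv2.imwrite('pics/side6.png',cams.get_image('side'))
def lowf(f,x0,x1,y0,y1):
    im=cv2.imread(f)[y0:y1,x0:x1]
    m=cv2.inRange(cv2.cvtColor(im,cv2.COLOR_BGR2HSV),(100,80,40),(125,255,255))
    ys,xs=np.nonzero(m);print(f,ys.max()+y0,xs.min()+x0,xs.max()+x0,len(xs))
for i in '056': lowf(f'pics/side{i}.png',215,300,190,245);lowf(f'pics/side{i}.png',140,235,225,290)
"
```

```text
F [-3.14  3.3   6.23] sd [0.26 0.25 0.32] tcp [ 0.5633 -0.0095  0.029 ] 10.8333
pics/side0.png 223 233 273 519
pics/side0.png 270 161 209 792
pics/side5.png 223 233 274 448
pics/side5.png 270 161 209 792
pics/side6.png 225 233 273 353
pics/side6.png 270 161 209 793
```

The middle pad takes about 6.2 N, so it is stiff as well, and the left pad has sprung back. Now the right pad.

Emit:
{"api": "jog_arm", "payload": {
  "moves": [
    [[0,0,40,0,0,0,0],[0,0,60,0,0,0,0],[-4,-40,60,0,0,0,0],[-8,-80,60,0,0,0,0],[-12,-120,60,0,0,0,0],[-16,-160,60,0,0,0,0],[-20,-200,60,0,0,0,0],[-24,-234,50,0,0,0,0],[-24,-234,30,0,0,0,0],[-24,-234,30,0,0,0,0]]
  ]
}}

```text
t: 11.77
tcp_pos: [0.5365, -0.2455, 0.0552]
eef_rot: [0.004, 1.0, 0.001, -0.002]
force: [-1.2, 0.8, -1.2]
grip_width: 0.006
grip_force: 0.0
```

Emit:
{"api": "jog_arm", "payload": {
  "moves": [
    [[0,0,-15,0,0,0,0],[0,0,-19,0,0,0,0],[0,0,-21,0,0,0,0],[0,0,-23,0,0,0,0],[0,0,-25,0,0,0,0],[0,0,-27,0,0,0,0],[0,0,-28,0,0,0,0],[0,0,-29,0,0,0,0],[0,0,-29,0,0,0,0],[0,0,-29,0,0,0,0]]
  ]
}}

```text
t: 12.6
tcp_pos: [0.5395, -0.244, 0.0297]
eef_rot: [0.002, 1.0, -0.0, 0.0]
force: [1.8, 0.5, 1.9]
grip_width: 0.002
grip_force: 0.7
```

```bash
python3 -c "
from h import *
feel(5);cv2.imwrite('pics/side7.png',cams.get_image('side'))
def lowf(f,x0,x1,y0,y1):
    im=cv2.imread(f)[y0:y1,x0:x1]
    m=cv2.inRange(cv2.cvtColor(im,cv2.COLOR_BGR2HSV),(100,80,40),(125,255,255))
    ys,xs=np.nonzero(m);print(f,ys.max()+y0,xs.min()+x0,xs.max()+x0,len(xs))
for i in '057': lowf(f'pics/side{i}.png',275,345,165,210);lowf(f'pics/side{i}.png',215,280,190,245)
"
```

```text
F [1.06 0.87 1.39] sd [0.55 0.44 0.37] tcp [ 0.5394 -0.244   0.0296] 12.8
pics/side0.png 192 290 325 388
pics/side0.png 223 233 273 519
pics/side5.png 192 290 325 384
pics/side5.png 223 233 274 448
pics/side7.png 194 291 325 262
pics/side7.png 223 233 273 516
```

The right pad takes only about 1.4 N at roughly the same depth, so it is clearly the soft one. I will press it a little deeper to be sure of the 5 mm, then lift and move over its tag.

Emit:
{"api": "jog_arm", "payload": {
  "moves": [
    [[0,0,-1,0,0,0,0],[0,0,-2,0,0,0,0],[0,0,-3,0,0,0,0],[0,0,-3,0,0,0,0],[0,0,-3,0,0,0,0],[0,0,30,0,0,0,0],[0,0,65,0,0,0,0],[-35,-5,65,0,0,5,0],[-70,-10,65,0,0,5,0],[-104,-15,65,0,0,5,0]]
  ]
}}

```text
t: 13.73
tcp_pos: [0.4331, -0.2587, 0.0941]
eef_rot: [-0.042, 0.999, 0.0, -0.0]
force: [-1.1, -1.1, -0.3]
grip_width: 0.005
grip_force: 0.0
```

Emit:
{"api": "jog_arm", "payload": {
  "moves": [
    [[0,0,0,0,0,0,0],[0,0,0,0,0,0,0],[0,0,0,0,0,0,0],[0,0,0,0,0,0,0],[0,0,-4,0,0,0,0],[0,0,-8,0,0,0,0],[0,0,-8,0,0,0,0],[0,0,-8,0,0,0,0],[0,0,-8,0,0,0,0],[0,0,-8,0,0,0,0]]
  ]
}}

```text
t: 14.57
tcp_pos: [0.4352, -0.259, 0.0863]
eef_rot: [-0.042, 0.999, 0.0, -0.0]
force: [0.1, -0.2, -1.1]
grip_width: 0.003
grip_force: 0.0
```

```bash
python3 - <<'E'
from h import *
feel(3)
for n in("side","wrist"): cv2.imwrite(f"pics/{n}8.png",cams.get_image(n))
a=cv2.imread("pics/side8.png");b=cv2.imread("pics/wrist8.png")
cv2.imwrite("pics/j8.png",np.hstack([cv2.resize(a[140:260,260:380],(400,400),interpolation=cv2.INTER_CUBIC),cv2.resize(b,(400,400))]))
print(proj("side",[.435,-.259,.105]))
E
```

```text
F [-0.06 -0.06 -0.42] sd [0.15 0.3  0.54] tcp [ 0.4352 -0.259   0.0864] 14.6667
[340.17408103 180.00281498]
```

View pics/j8.png

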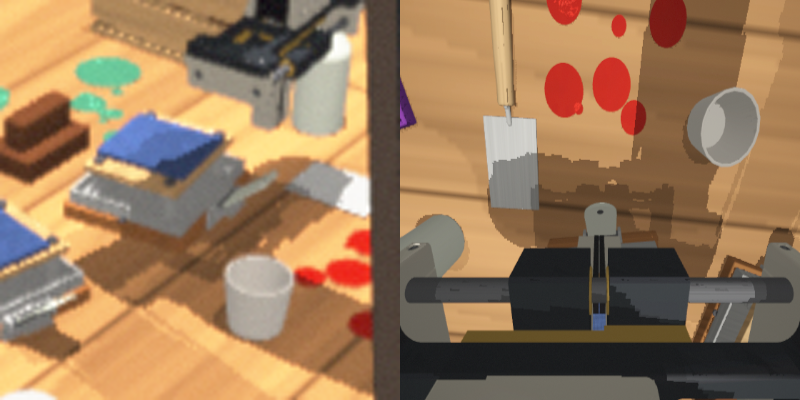

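The tag, at wrist-view (601,220), is in line with the shut fingertips and clear of the pot and spatula. The pad has sprung back up. Next I push straight down.

Emit:
{"api": "jog_arm", "payload": {
  "moves": [
    [[0,0,-20,0,0,0,0],[0,0,-36,0,0,0,0],[0,0,-42,0,0,0,0],[0,0,-48,0,0,0,0],[0,0,-54,0,0,0,0],[0,0,-60,0,0,0,0],[0,0,-65,0,0,0,0],[0,0,-70,0,0,0,0],[0,0,-75,0,0,0,0],[0,0,-78,0,0,0,0]]
  ]
}}

```text
t: 15.65
tcp_pos: [0.4349, -0.259, 0.0078]
eef_rot: [-0.042, 0.999, 0.0, -0.0]
force: [-0.7, 0.6, 1.3]
grip_width: 0.002
grip_force: 0.5
```

Emit:
{"api": "jog_arm", "payload": {
  "moves": [
    [[0,0,-2,0,0,0,0],[0,0,-4,0,0,0,0],[0,0,-5,0,0,0,0],[0,0,-6,0,0,0,0],[0,0,-7,0,0,0,0],[0,0,-8,0,0,0,0],[0,0,-8,0,0,0,0],[0,0,-8,0,0,0,0],[0,0,-8,0,0,0,0],[0,0,-8,0,0,0,0]]
  ]
}}

```text
t: 16.48
tcp_pos: [0.4352, -0.259, 0.0004]
eef_rot: [-0.042, 0.999, -0.0, 0.0]
force: [-0.2, 0.2, 0.8]
grip_width: 0.003
grip_force: 0.0
```

Emit:
{"api": "jog_arm", "payload": {
  "moves": [
    [[0,0,-0.5,0,0,0,0],[0,0,-1,0,0,0,0],[0,0,-1.5,0,0,0,0],[0,0,-2,0,0,0,0],[0,0,-2.5,0,0,0,0],[0,0,-3,0,0,0,0],[0,0,-3,0,0,0,0],[0,0,-3,0,0,0,0],[0,0,-3,0,0,0,0],[0,0,-3,0,0,0,0]]
  ]
}}

```text
t: 17.32
tcp_pos: [0.4352, -0.259, -0.0027]
eef_rot: [-0.042, 0.999, 0.0, 0.0]
force: [-0.3, -0.2, 0.2]
grip_width: 0.009
grip_force: 0.0
```

```bash
python3 -c "
from h import *
feel(4)"
```

```text
F [-0.2  -0.15 -0.03] sd [0.25 0.25 0.48] tcp [ 0.4351 -0.259  -0.0027] 17.4667
```

Emit:
{"api": "jog_arm", "payload": {
  "moves": [
    [[0,0,-0.5,0,0,0,0],[0,0,-1,0,0,0,0],[0,0,-1.5,0,0,0,0],[0,0,-2,0,0,0,0],[0,0,-2.5,0,0,0,0],[0,0,-3,0,0,0,0],[0,0,-3,0,0,0,0],[0,0,-3,0,0,0,0],[0,0,-3,0,0,0,0],[0,0,-3,0,0,0,0]]
  ]
}}

```text
t: 18.35
tcp_pos: [0.4351, -0.2591, -0.0048]
eef_rot: [-0.042, 0.999, -0.0, 0.0]
force: [-3.9, 1.1, 12.5]
grip_width: 0.007
grip_force: 6.2
```

```bash
python3 - <<'E'
from h import *
feel(3)
for n in("side","wrist"): cv2.imwrite(f"pics/{n}9.png",cams.get_image(n))
a=cv2.imread("pics/side9.png");b=cv2.imread("pics/wrist9.png")
cv2.imwrite("pics/j9.png",np.hstack([cv2.resize(a[160:230,290:360],(400,400),interpolation=cv2.INTER_CUBIC),cv2.resize(b[100:400,140:440],(400,400))]))
E
```

```text
F [-3.71  1.69 11.85] sd [0.24 0.59 0.49] tcp [ 0.4351 -0.2591 -0.0048] 18.45
```

View pics/j9.png

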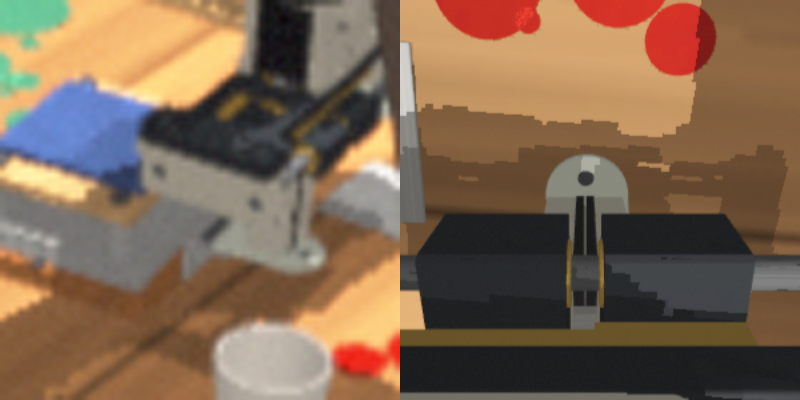

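The fingers met a hard stop with about 12 N, and the tag looks level at left crop (265,250). I will lift away and check.

Emit:
{"api": "jog_arm", "payload": {
  "moves": [
    [[0,0,15,0,0,0,0],[0,0,40,0,0,0,0],[0,0,80,0,0,0,0],[0,0,120,0,0,0,0],[0,0,160,0,0,0,0],[0,0,200,0,0,0,0],[0,0,230,0,0,0,0],[0,0,230,0,0,0,0],[0,0,230,0,0,0,0],[0,0,230,0,0,0,0]]
  ]
}}

```text
t: 19.43
tcp_pos: [0.4347, -0.2587, 0.2239]
eef_rot: [-0.042, 0.999, 0.0, -0.0]
force: [0.8, 0.1, -0.5]
grip_width: 0.006
grip_force: 0.0
```

```bash
python3 - <<'E'
from h import *
feel(2)
for n in("side","wrist"): cv2.imwrite(f"pics/{n}10.png",cams.get_image(n))
a=cv2.imread("pics/side10.png");b=cv2.imread("pics/wrist10.png")
cv2.imwrite("pics/j10.png",np.hstack([cv2.resize(a[150:300,140:370],(460,300),interpolation=cv2.INTER_CUBIC),cv2.resize(b,(340,300))]))
c,s=np.cos(np.radians(8.8)),np.sin(np.radians(8.8))
for ang,l in((0,"flat"),(.75,"up")):
    d=.074+.063*np.cos(ang);print(l,"end px side",proj("side",[.5395-d*c,-.243-d*s,.024+.063*np.sin(ang)]).round(1))
for nm,x0,x1,y0,y1 in(("left",200,240,262,295),("mid",255,295,222,250)):
    p=cv2.imread("pics/side0.png")[y0:y1,x0:x1].astype(int);print(nm,"tag diff",np.abs(p-a[y0:y1,x0:x1]).mean().round(2))
E
```

```text
F [ 0.37  0.14 -0.27] sd [0.44 0.05 0.21] tcp [ 0.4345 -0.2587  0.2236] 19.4833
flat end px side [347.4 205.1]
up end px side [343.5 191.9]
left tag diff 14.23
mid tag diff 9.45
```

View pics/j10.png

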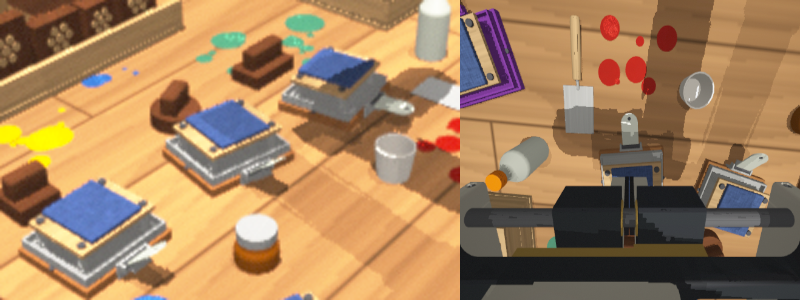

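The right tag is flat: its end is at side-view pixel (346,204), against a prediction of (347,205). The left and middle tags still slope up, all three pads are back up, and nothing else looks disturbed.

```bash
python3 -c "
from plant import arm
print(arm.sign_off())"
```

```text
the job is handed in; nothing more can be done
None
```

I pressed the pads left to right (about 5.2 N, 6.2 N and 1.4 N at roughly 10 mm down), pushed the softest one's tag (the right pad) flat, left the other two tags up, and handed the job in at about 19.5 s.

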